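Pack up the bead organiser and lock it

ROBOT

A 6-joint arm with a two-finger parallel gripper is mounted at the origin on the work surface. World frame = base frame: x ahead of the robot, y to its left, z up, the work surface at z = 0. Lengths are in m, angles in degrees, forces in N, time in s.
With the tool pointing down it reaches from about 0.35 to 0.875 m from the base axis. Payload 4.2 kg.
Tool frame: the origin (TCP) lies midway between the tips of the shut fingers; the grasp point (between the pads) lies 19 mm behind it; z points along the fingers, y is the line along which they close (so a half turn about z gives the same grasp; the last joint's range is limited). The gripper opens to 87 mm and grips with 3 to 60 N. Pads are 19 mm wide; open, the fingers measure 117 mm over their backs; the gripper's body (75 mm by 190 mm) begins 51 mm behind the grasp point.
Start: joints at [-53.824, 22.042, 0.453, 0, -68.411, -14.817], TCP at [0.228, -0.582, 0.192] pointing down, gripper open.
Joint ranges: [-179.83, 179.83], [-69.29, 118.12], [-61.27, 80.66], [-181.25, 117.63], [-171.15, -9.14], [-177.46, 177.46]. Speed limits (degrees/s): [159.86, 159.86, 180, 180, 180, 180].

INTERFACE

Orientations are given as [roll, pitch, yaw] about the fixed x, y, z axes, in that order (R = Rz(yaw) Ry(pitch) Rx(roll)).
In Python, from workcell import env gives the robot as it stands. The module is installed in compiled form; this text tells all that it offers. Calls block until the motion is done:
- env.goto(position, orientation): joint-space move of the TCP to a pose.
- env.move_straight(position, rotation=None, rate=0.15, force_limit=None): straight line of the TCP; rotation=None keeps the orientation; rate is the mean speed in m/s. With force_limit (N) it stops when the force on the tool has changed by that much, and returns True; else False.
- env.set_joints(angles): joint-space move.
- env.gripper_to(opening, grasp_force=None): opening from 0.0 (shut) to 1.0 (fully open); grasp_force is the grip in N (None keeps the last); returns when the fingers have stopped.
- env.dwell(seconds).
- env.inverse_kinematics(position, orientation): joint angles nearest the present ones, or None.
- env.read_state(): the state.
- env.grab_frame(name): name is "side" or "top" or "wrist"; returns a dict with "image" (384x512x3 uint8, blue, green, red), "fx", "fy", "cx", "cy" (pixels), "D" ([k1, k2, p1, p2, k3] as OpenCV has them; the pictures are not rectified), "position" and "orientation" of the camera in the world. Camera axes: x right, y up, looking along -z (the intrinsics and any distortion apply to the point x, -y, -z); pixel columns grow to the right and rows downward; lengths in m; the calibration is good to about 2 mm. A picture is of the moment at which its call begins. There is no depth.
A pose or a line that the arm cannot do raises env.Unreachable and nothing moves.
- env.close_job(): hands the job in; it is judged then, once.
Trained networks look in a picture, given as the dict that the camera call returned (one of the last four; its "shot" number tells which), for a name from the list of things; names that differ only in an ending like _2 or _b are one class to them, and where a whole thing is asked for, a point or a joint stands for the part that bears it (a point fixed in the world has none). Each returns a list of dicts, best first, with "score" (0 to 1); they miss things now and then, are a little off and sometimes report something else, mostly with a low value. They report only what shows in the picture. A call takes as long as a camera call. They do not tell look-alikes from the thing itself.
- env.search_frame(picture, thing): "xyz" ([x, y, z] in m, in world coordinates, good to about 4 mm: the middle of the surface that is visible of it).
- env.trace(picture, thing): "mask" (384x512 bool, what is visible of it).
The state is a dict: "clock": time; "joint_positions": joint angles; "qvel": joint speeds; "joint_torque": joint torques, N m; "position": TCP position; "tool_rot": TCP orientation; "force": force on the tool from outside, world axes, zero at the start; "wrist_torque": the same for the moment, N m; "opening": opening from 0.0 (shut) to 1.0 (fully open); "finger_force": force on a finger pad.
Only numpy, scipy, OpenCV 4.12 (cv2) and the standard library are available. Lean on these libraries where they do the work, as an engineer would, in place of code of your own. Each camera call takes 0.05 s, during which the arm holds its last target. There are 200 camera calls.

TASK

Pack up the bead table: stand every bead jar upright on the floor of the organiser's upper tray, lay every round bead wheel flat in its drawer, then push the drawer fully home and close the lid flat. Only when all is stowed and shut, turn the lock on the lid clockwise until it clicks over and stays; leave the glue, the cup and the sorting tray where they are.

Things in the scene. Friction and masses are not known exactly. Their poses are not given: they have to be found in the camera images.
- caddy: White plastic bead organiser fixed to the table, 150 mm deep (its x) by 210 mm wide (its y), rim 104 mm high, walls 5 mm. Origin: centre of its underside, on the table. The drawer (lower half) comes out of its -x side, to the robot's right; the lid is hinged along its +x side. Top half: open tray, 140 by 200 mm inside.
- tray_in (a point): Centre of the floor of the organiser's upper tray, 42 mm above the table and 62 mm below the rim; inside 140 mm (x) by 200 mm (y); axes as the organiser's.
- drawer (a joint): How far the organiser's grey drawer stands open to the organiser's -x, in m: 0 fully shut, 0.145 fully open; slides stiffly (about 1.2 N) and stays where left. It begins wide open. Its front panel is 210 mm wide and 36 mm high, flush with the organiser's drawer side when shut.
- lid (a joint): Angle of the organiser's flat grey lid, rad: 0 shut flat on the rim, 1.57 upright, 1.75 fully back. The hinge is stiff (about 0.2 N m): it stays where it is left. It begins about upright. Lid 150 mm from hinge to free edge, 210 mm wide, 6 mm thick.
- lid_hinge (a point): Point on the lid's hinge line, at the middle of the organiser's +x side, level with the rim (104 mm); the hinge runs along the organiser's y. Its axes turn with the lid: -x runs from the hinge to the free edge, z is the lid's outer (upper when shut) face normal. The outer face is 6 mm from the hinge line.
- lid_edge (a point): Middle of the lid's free edge on its outer face, 150 mm from the hinge.
- lock (a joint): Angle of the black twist lock in the middle of the lid, rad: 0 unlocked, 1.4 (80 degrees) locked, growing clockwise seen from above the shut lid. Sprung detent: it resists with up to about 0.13 N m and springs back to 0 if let go before 0.7, and snaps on to about 1.4 by itself beyond. Begins at 0.
- lock_grip (a point): Point on the lock's axis at the height to grip it: middle of the lock's upright bar, 14 mm thick, 50 mm long (along the organiser's y when unlocked), 24 mm high, its top 12 mm above this point. It is 75 mm from the lid's hinge, in the middle of its width, 28 mm above the lid's underside (132 mm above the table when the lid is shut).
- drawer_in (a point): Centre of the drawer's inner floor (6 mm above the table), moving with it; axes as the organiser's. Inside 136 mm (x) by 182 mm (y), walls 26 mm above the floor, 32 mm headroom under the tray. With the drawer open by d, the part in the open runs from organiser x = -(69 mm + d), the front panel's inner face, to organiser x = -75 mm, the organiser's upright front.
- drawer_bar (a point): Middle of the drawer's straight bar handle, a steel bar 80 mm long along the organiser's y, 11 mm thick, 35 mm out from the drawer's front panel and 22 mm above the table.
- jar1: Small round bead jar with a metal screw cap, 44 mm across and 52 mm high (glass 42 mm across to a height of 40 mm, cap above), about 90 g; origin: centre of its underside. May be absent (None).
- jar2: Small round bead jar with a metal screw cap, 44 mm across and 52 mm high (glass 42 mm across to a height of 40 mm, cap above), about 90 g; origin: centre of its underside. May be absent (None).
- jar3: Small round bead jar with a metal screw cap, 44 mm across and 52 mm high (glass 42 mm across to a height of 40 mm, cap above), about 90 g; origin: centre of its underside. May be absent (None).
- wheel1: Flat round bead wheel (white case of twelve wedge compartments), 58 mm across and 16 mm high, about 50 g; lies flat with its compartments up; origin: centre of its underside. May be absent (None).
- wheel2: Flat round bead wheel (white case of twelve wedge compartments), 58 mm across and 16 mm high, about 50 g; lies flat with its compartments up; origin: centre of its underside. May be absent (None).
- glue: Bystander: white glue bottle standing upright, 38 mm across, 110 mm high; origin: centre of its underside.
- cup: Bystander: white cup, 68 mm across, 75 mm high; origin: centre of its underside.
- sorter: Bystander: empty white sorting tray, 90 by 70 mm, 16 mm high; origin: centre of its underside.
Mind the look-alikes: they are no part of the job. Leave any brown or purple look-alike of the wheel2 alone.

How it is judged:
By the outcome, as a careful person would: the job done as asked, in the order asked, and still so for the second after the job is handed in, with the robot touching nothing.
Of jar1, jar2, jar3 only 2 to 3 are there at a start; the rules pass over those that are not, and their reading is None.
Of wheel1, wheel2 only 1 to 2 are there at a start; the rules pass over those that are not, and their reading is None.
At some moment in a run one of jar1, jar2, jar3, wheel1, wheel2 may be knocked a few centimetres aside while the robot is not near it.
Once in a run the grip may slacken for a moment while it holds something.
It also fails if it takes over 208 s, if anything falls off the work surface, if the arm or the gripper's body presses on something with over 40 N, if the wrist force passes 120 N, or if a joint passes its speed limit or range.

## Working session

There is one attempt and no reset: what is moved stays moved. The work goes in short steps, each a Python script; the robot and the scene stay as the last script left them, time stands still between calls to the robot, and variables do not carry over. Pictures are saved under pics/ and viewed, at most 14 in all, crops included, and the job is handed in when it is done.

```bash
mkdir -p pics; cat > h.py <<'E'
from workcell import env
import numpy as np, cv2
from scipy.spatial.transform import Rotation as R
def Rc(f):
    o=np.array(f["orientation"],float)
    return o if o.shape==(3,3) else R.from_euler('xyz',o,degrees=True).as_matrix()
def ray(f,u,v):
    K=np.array([[f["fx"],0,f["cx"]],[0,f["fy"],f["cy"]],[0,0,1]])
    p=cv2.undistortPoints(np.array([[[u,v]]],float),K,np.array(f["D"],float))[0,0]
    d=Rc(f)@np.array([p[0],-p[1],-1]); return np.array(f["position"]),d
def at_z(f,u,v,z):
    o,d=ray(f,u,v); return o+d*(z-o[2])/d[2]
def proj(f,P):
    q=Rc(f).T@(np.array(P,float)-np.array(f["position"])); q=np.array([q[0],-q[1],-q[2]])
    K=np.array([[f["fx"],0,f["cx"]],[0,f["fy"],f["cy"]],[0,0,1]])
    return cv2.projectPoints(q[None],np.zeros(3),np.zeros(3),K,np.array(f["D"],float))[0][0,0]
def save(f,name): cv2.imwrite("pics/"+name+".png",f["image"])
E
python3 - <<'E'
from h import *
for n in ("top","side"):
    f=env.grab_frame(n); save(f,n+"0"); print(n,np.round(f["position"],3),f["orientation"],f["fx"])
    for t in ("caddy","jar1","wheel1","glue","cup","sorter","drawer_bar","lid_edge","lock_grip"):
        for r in env.search_frame(f,t)[:6]:
            if r["score"]>.15: print(t,round(r["score"],2),np.round(r["xyz"],3),proj(f,r["xyz"]).round())
print(env.read_state())
E
```

```text
top [0.342 0.026 1.406] [ 7.34551038e+00  1.52181982e-02 -8.85611207e+01] 483.45371841918467
caddy 0.93 [0.564 0.082 0.04 ] [237. 180.]
jar1 0.79 [ 0.488 -0.414  0.055] [411. 210.]
jar1 0.74 [ 0.562 -0.32   0.052] [378. 183.]
jar1 0.59 [0.45  0.344 0.056] [142. 217.]
wheel1 0.87 [ 0.471 -0.317  0.019] [374. 216.]
wheel1 0.83 [0.659 0.434 0.017] [118. 146.]
wheel1 0.74 [0.484 0.454 0.017] [108. 205.]
wheel1 0.71 [0.571 0.483 0.018] [100. 175.]
wheel1 0.55 [0.565 0.365 0.015] [140. 178.]
wheel1 0.5 [0.588 0.274 0.018] [171. 171.]
glue 0.66 [0.31  0.242 0.074] [175. 268.]
cup 0.8 [0.697 0.323 0.04 ] [155. 132.]
cup 0.43 [0.58  0.195 0.193] [190. 162.]
cup 0.42 [0.31  0.244 0.072] [174. 268.]
cup 0.38 [0.453 0.344 0.06 ] [142. 215.]
sorter 0.7 [ 0.348 -0.155  0.004] [317. 258.]
drawer_bar 0.93 [ 0.552 -0.029  0.006] [275. 186.]
lid_edge 0.76 [0.582 0.194 0.189] [191. 162.]
lid_edge 0.52 [0.564 0.081 0.042] [237. 180.]
lock_grip 0.73 [0.584 0.217 0.189] [182. 161.]
side [-0.035  0.558  0.953] [  41.88976482    1.09165289 -135.42870832] 365.6862146728881
caddy 0.71 [0.545 0.091 0.042] [240
[... 801 characters left out ...]
[197. 199.]
{'clock': 1.0, 'joint_positions': array([-5.38239447e+01,  2.20430438e+01,  4.52366567e-01, -1.42175533e-03,
       -6.84125464e+01, -1.48166273e+01]), 'qvel': array([-0.10751304, -0.06410023, -0.05757932,  0.09199994, -0.02236621,
       -0.13434338]), 'joint_torque': array([-3.65991873e-04, -3.90469801e+01,  1.87624544e+01,  4.22453642e+00,
        1.54516927e-02, -1.86908613e-05]), 'position': array([ 0.22765075, -0.58202933,  0.19153023]), 'tool_rot': array([ 1.79996546e+02,  4.53680275e-04, -1.58641095e+02]), 'force': array([-0.66636315, -0.31659635,  0.16458359]), 'wrist_torque': array([0.04978332, 0.06909209, 0.05881687]), 'finger_force': 0.0, 'opening': 0.997632965032379}
```

```bash
python3 - <<'E'
import cv2
i=cv2.imread("pics/top0.png"); c=i[110:300,60:450]; cv2.imwrite("pics/top0c.png",cv2.resize(c,None,fx=2.05,fy=2.05,interpolation=cv2.INTER_CUBIC)[:600,:800])
i=cv2.imread("pics/top0.png"); c=i[130:240,85:210]; cv2.imwrite("pics/top0w.png",cv2.resize(c,None,fx=5,fy=5,interpolation=cv2.INTER_CUBIC))
E
```

```text
(no output)
```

View pics/top0c.png

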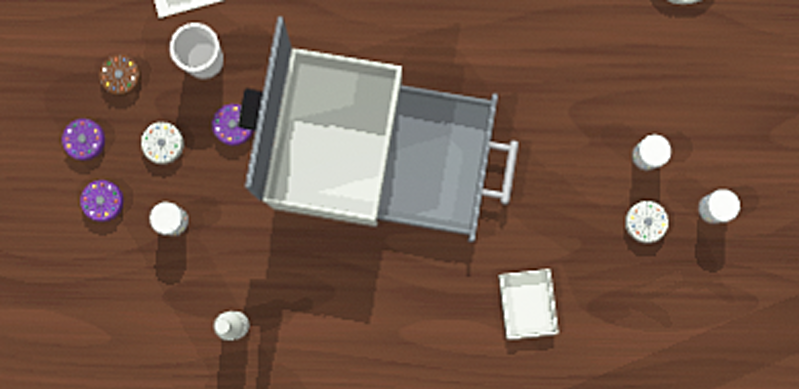

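View pics/top0w.png

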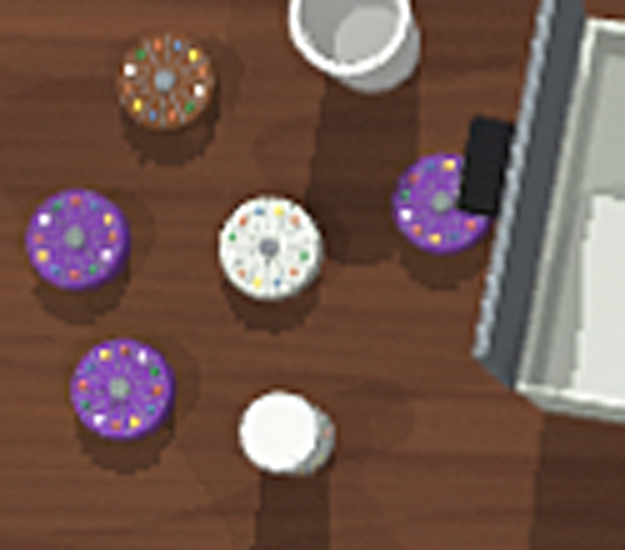

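```bash
python3 - <<'E'
import cv2
i=cv2.imread("pics/top0.png"); c=i[115:235,175:320]; cv2.imwrite("pics/cad.png",cv2.resize(c,None,fx=5,fy=5,interpolation=cv2.INTER_CUBIC))
i=cv2.imread("pics/side0.png"); c=i[135:255,180:320]; cv2.imwrite("pics/cads.png",cv2.resize(c,None,fx=5,fy=5,interpolation=cv2.INTER_CUBIC))
E
```

```text
(no output)
```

View pics/cad.png

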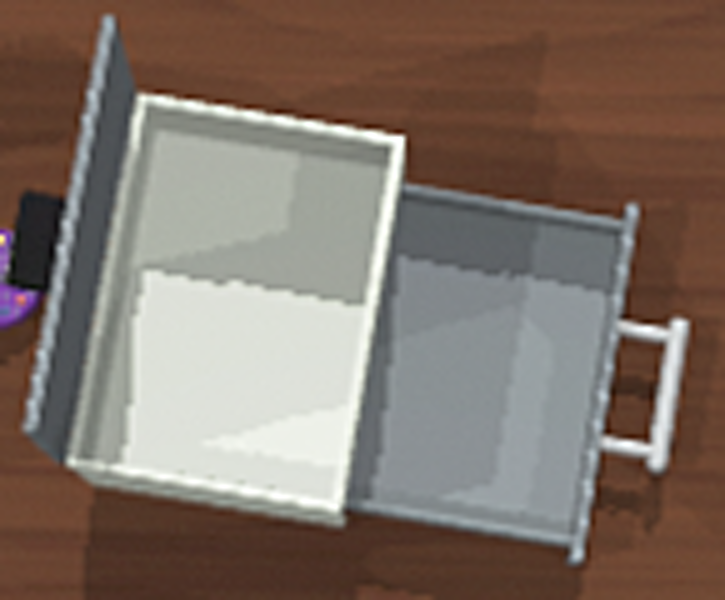

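View pics/cads.png

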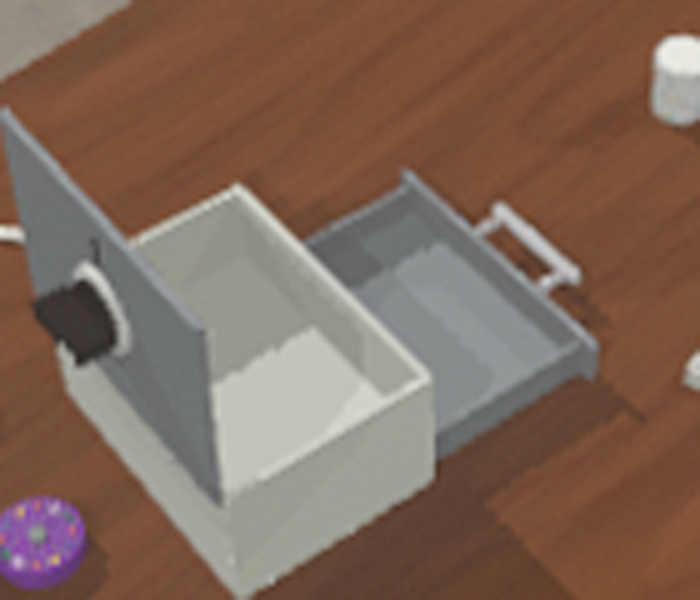

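```bash
cat > fit.py <<'E'
from h import *
from scipy.optimize import least_squares
t=env.grab_frame("top"); s=env.grab_frame("side")
def lid(th,y,zo=.006): # point on lid free edge, zo from hinge plane
    return (.075-.15*np.cos(th)+zo*np.sin(th), y, .104+.15*np.sin(th)+zo*np.cos(th))
def model(p):
    cx,cy,yaw,d,th=p
    L=[(t,175,115,404,137,(-.075,-.105,.104)),(t,175,115,345,521,(-.075,.105,.104)),(t,175,115,138,96,(.075,-.105,.104)),(t,175,115,72,464,(.075,.105,.104)),
     (t,175,115,637,207,(-.075-d,-.105,.036)),(t,175,115,577,560,(-.075-d,.105,.036)),
     (t,175,115,683,320,(-.11-d,-.04,.027)),(t,175,115,657,470,(-.11-d,.04,.027)),
     (t,175,115,107,17,lid(th,-.105,.003)),(t,175,115,30,430,lid(th,.105,.003)),
     (s,180,135,238,187,(-.075,-.105,.104)),(s,180,135,430,380,(-.075,.105,.104)),(s,180,135,408,172,(-.075-d,-.105,.036)),(s,180,135,597,348,(-.075-d,.105,.036)),
     (s,180,135,5,112,lid(th,-.105,.003)),(s,180,135,205,332,lid(th,.105,.003))]
    r=[];c,q=np.cos(yaw),np.sin(yaw)
    for f,ox,oy,u,v,P in L:
        W=(cx+c*P[0]-q*P[1],cy+q*P[0]+c*P[1],P[2])
        r.append(proj(f,W)-((u+.5)/5-.5+ox,(v+.5)/5-.5+oy))
    return np.array(r)
o=least_squares(lambda p:model(p).ravel(),[.56,.08,1.41,.145,1.6],loss='soft_l1')
print(o.x,np.degrees(o.x[2]),np.degrees(o.x[4])); print(model(o.x).round(1).tolist())
w=env.grab_frame("wrist"); print(w["position"],w["orientation"],w["fx"])
E
python3 fit.py
```

```text
[0.56636334 0.11920724 1.42802842 0.13557152 1.54195617] 81.82000153438821 88.34758072844186
[[0.2, 0.0], [-0.9, -1.8], [-0.1, -0.6], [-0.9, 0.3], [-0.2, -0.7], [0.4, 0.4], [-1.2, 1.1], [-0.2, -1.7], [0.2, -0.3], [-0.4, 0.8], [1.2, -0.3], [1.8, -0.3], [0.2, -0.3], [1.1, -0.5], [-0.0, -0.1], [0.1, -0.2]]
[ 0.14899937 -0.61335909  0.38363066] [-1.78636489e+01 -7.32166665e-02  1.11361465e+02] 273.91206948915965
```

```bash
cat > act.py <<'E'
from h import *
C=np.array([.5664,.1192]); YAW=81.82; D=.1356
ca,sa=np.cos(np.radians(YAW)),np.sin(np.radians(YAW))
def cw(x,y,z): return np.array([C[0]+ca*x-sa*y, C[1]+sa*x+ca*y, z])
def ori(a,p):
    """tool down, closing line along world angle a; pick the half turn with q6 nearest mid range"""
    best=None
    for k in (90,-90):
        y=(a+k+180)%360-180
        q=env.inverse_kinematics(list(p),[180,0,y])
        if q is not None and (best is None or abs(q[5])<best[0]): best=(abs(q[5]),[180,0,y])
    if best is None: raise env.Unreachable
    return best[1]
def look(name,guess,h,cam="wrist",rad=.07):
    f=env.grab_frame(cam); out=[]
    for r in env.search_frame(f,name):
        m=np.array(r["xyz"]); dd=np.hypot(*(m[:2]-guess[:2]))
        if dd<rad and r["score"]>.2: out.append((dd,r["score"],m))
    if not out: return None,f
    m=min(out,key=lambda o:o[0])[2]
    return m,f
def st(): 
    s=env.read_state(); return round(s["clock"],1),round(s["opening"],3),round(s["finger_force"],1),np.round(s["position"],3),np.round(s["force"],1)
def pick(name,guess,a,tcpz,hi,openw,force):
    g=np.array(guess); o=ori(a,[g[0],g[1],hi])
    env.goto([g[0],g[1],hi],o); env.gripper_to(openw)
    m,f=look(name,g,0); 
    print("wrist sees",m)
    if m is None: return False
    p=m[:2]
    env.move_straight([p[0],p[1],tcpz+.07],o,rate=.25)
    hit=env.move_straight([p[0],p[1],tcpz],rate=.1,force_limit=12)
    print("down",hit,st())
    env.gripper_to(0.0,force); print("grip",st())
    env.move_straight([p[0],p[1],hi],rate=.25); print("lift",st()); return True
def place(x,y,tcpz,hi,openw,a=None):
    t=cw(x,y,hi); o=ori(YAW+90 if a is None else a,t)
    env.goto(t,o); s=st(); print("over",s)
    env.move_straight(cw(x,y,tcpz+.03),rate=.25)
    hit=env.move_straight(cw(x,y,tcpz),rate=.08,force_limit=8); print("put",hit,st())
    env.gripper_to(openw); env.move_straight(cw(x,y,hi),rate=.25)
E
python3 - <<'E'
from act import *
if pick("wheel1",[.467,-.315],90,.004,.2,.8,20): 
    f=env.grab_frame("wrist"); save(f,"w1held")
E
```

```text
wrist sees [ 0.4649 -0.3177  0.0133]
down False (4.7, 0.799, 0.0, array([ 0.466, -0.318,  0.005]), array([-0.3,  1.2,  0.6]))
grip (6.0, 0.006, 0.0, array([ 0.465, -0.318,  0.004]), array([-0.3,  0.8, -0.1]))
lift (7.0, 0.005, 0.0, array([ 0.464, -0.317,  0.198]), array([ 0.7,  0.5, -1. ]))
```

View pics/w1held.png

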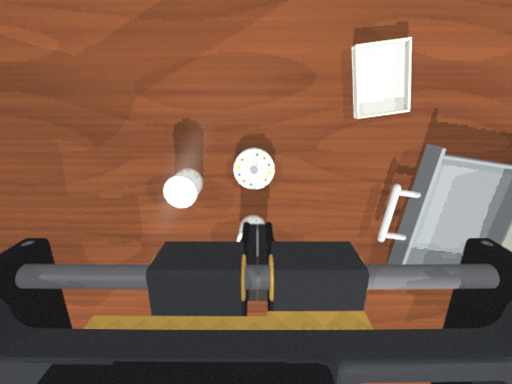

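```bash
python3 - <<'E'
from act import *
f=env.grab_frame("wrist"); t=env.grab_frame("top"); print(f["position"],f["orientation"],st())
print("px254,170",at_z(f,254,170,.016))
for g in (f,t):
  for n in ("wheel1","jar1"):
    for r in env.search_frame(g,n)[:4]: print(n,round(r["score"],2),np.round(r["xyz"],3),proj(g,r["xyz"]).round(), at_z(g,*proj(g,r["xyz"]),.05 if n=="jar1" else .014).round(3))
print(proj(f,[.464,-.317,.01]))
E
```

```text
[ 0.37996343 -0.31781002  0.39033681] [-17.63523993  -0.17171119  89.98470557] (7.1, 0.002, 0.0, array([ 0.464, -0.317,  0.198]), array([-0.3,  0.4,  1. ]))
px254,170 [ 0.46961159 -0.32093319  0.016     ]
wheel1 0.86 [ 0.464 -0.321  0.015] [254. 166.] [ 0.464 -0.321  0.014]
jar1 0.82 [ 0.484 -0.415  0.053] [181. 188.] [ 0.485 -0.415  0.05 ]
jar1 0.63 [ 0.546 -0.325  0.017] [251. 220.] [ 0.531 -0.325  0.05 ]
wheel1 0.88 [0.659 0.434 0.016] [118. 146.] [0.66  0.435 0.014]
wheel1 0.77 [0.572 0.482 0.017] [100. 175.] [0.572 0.483 0.014]
wheel1 0.73 [0.566 0.367 0.018] [139. 178.] [0.567 0.368 0.014]
wheel1 0.61 [0.587 0.275 0.015] [171. 172.] [0.587 0.275 0.014]
jar1 0.63 [0.451 0.344 0.054] [142. 216.] [0.452 0.346 0.05 ]
[256.79448847 165.14602068]
```

```bash
python3 - <<'E'
from act import *
env.gripper_to(.8)
f=env.grab_frame("wrist"); save(f,"open1")
print(proj(f,env.read_state()["position"]), proj(f,np.array(env.read_state()["position"])+[0,0,.019]))
env.move_straight([.466,-.32,.06],rate=.25); 
f2=env.grab_frame("wrist"); 
env.move_straight([.466,-.32,.004],rate=.1,force_limit=12); f3=env.grab_frame("wrist"); s=env.grab_frame("side")
env.gripper_to(.55,20); print(st())
f4=env.grab_frame("wrist")
c=s["image"][110:240,270:420]
a=[cv2.resize(x["image"][130:340,100:400],(400,280)) for x in (f2,f3,f4)]+[cv2.resize(c,(400,280))]
cv2.imwrite("pics/m.png",np.vstack([np.hstack(a[:2]),np.hstack(a[2:])]))
E
```

```text
[257.24833358 218.26711889] [257.30231361 229.30641657]
(10.9, 0.551, 0.0, array([ 0.466, -0.32 ,  0.004]), array([ 0.4, -0.5, -0. ]))
```

View pics/m.png

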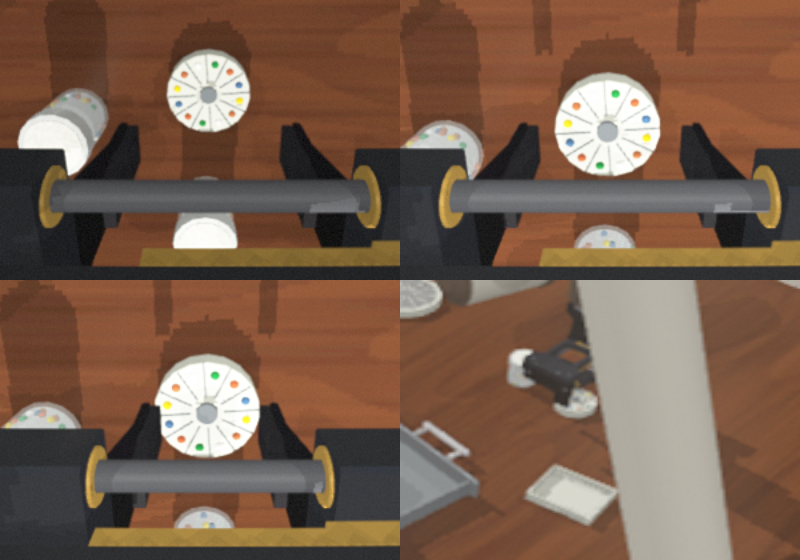

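```bash
python3 - <<'E'
from act import *
env.gripper_to(.8)
print(env.move_straight([.466,-.32,-.03],rate=.03,force_limit=6),st())
f=env.grab_frame("wrist"); p=env.read_state()["position"]
env.gripper_to(0,15); print(st()); 
g=env.grab_frame("wrist")
cv2.imwrite("pics/m2.png",np.hstack([cv2.resize(x["image"][130:340,100:400],(400,280)) for x in (f,g)]))
E
```

```text
False (13.0, 0.803, 0.0, array([ 0.466, -0.32 , -0.03 ]), array([ 0.1, -0. ,  0.4]))
(13.4, 0.665, 15.0, array([ 0.466, -0.32 , -0.03 ]), array([-0.1,  0.4,  1.5]))
```

View pics/m2.png

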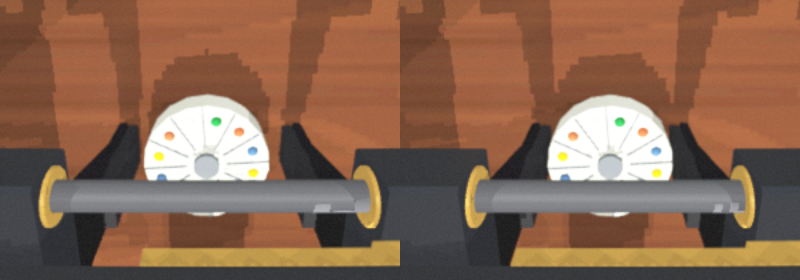

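```bash
python3 - <<'E'
from act import *
env.gripper_to(.82)
print(env.move_straight([.466,-.32,-.07],rate=.03,force_limit=5),st())
p=env.read_state()["position"]
env.move_straight([.466,-.32,p[2]+.003],rate=.03)
env.gripper_to(0,20); print(st()); 
env.move_straight([.466,-.32,.1],rate=.2); print(st())
E
```

```text
True (14.3, 0.824, 2.0, array([ 0.466, -0.32 , -0.031]), array([0.5, 1.3, 4.4]))
(15.1, 0.66, 20.0, array([ 0.466, -0.32 , -0.028]), array([ 0.4,  0.6, -0. ]))
(15.8, 0.658, 20.0, array([ 0.465, -0.319,  0.099]), array([ 0.2,  0.5, -0.6]))
```

```bash
python3 - <<'E'
s=open("act.py").read()
s=s.replace("def cw(x,y,z): return np.array([C[0]+ca*x-sa*y, C[1]+sa*x+ca*y, z])","TZ=.031 # real tip height minus reported\ndef cw(x,y,z): return np.array([C[0]+ca*x-sa*y, C[1]+sa*x+ca*y, z-TZ])")
s=s.replace("    g=np.array(guess); o=ori","    g=np.array(guess); hi-=TZ; tcpz-=TZ; o=ori")
open("act.py","w").write(s)
E
python3 - <<'E'
from act import *
place(-.165,.040,.0095,.17,.76)
f=env.grab_frame("wrist"); save(f,"pl1"); t=env.grab_frame("top"); print(st())
m,_=look("wheel1",cw(-.165,.04,0),0); print(m,cw(-.165,.04,0)); m,_=look("wheel1",cw(-.165,.04,0),0,"top"); print(m)
E
```

```text
over (16.9, 0.663, 20.0, array([ 0.503, -0.039,  0.138]), array([-0.1,  0.3, -1.2]))
put False (18.1, 0.659, 20.0, array([ 0.504, -0.038, -0.021]), array([ 0.1, -0.3, -0.7]))
(19.5, 0.758, 0.0, array([ 0.502, -0.039,  0.137]), array([0.7, 0. , 0.2]))
[ 0.5011 -0.0354  0.0224] [ 0.5033302  -0.03842995 -0.031     ]
[ 0.4991 -0.0449  0.0233]
```

View pics/pl1.png

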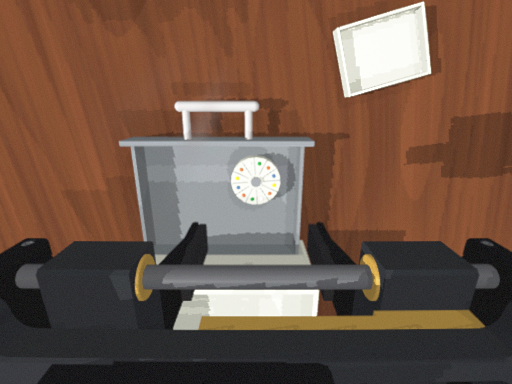

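```bash
python3 - <<'E'
from act import *
p=env.read_state()["position"]; env.move_straight([p[0],p[1],.33-TZ],rate=.3)
m,f=look("wheel1",[.566,.367],0,"top",.05); print(m)
if pick("wheel1",[.566,.367],90,.003,.33,.78,20): place(-.128,-.045,.0095,.33,.76)
print(st())
for n,h in (("wheel1",.02),("jar1",.05)):
  for r in env.search_frame(env.grab_frame("top"),n)[:7]: print(n,round(r["score"],2),np.round(r["xyz"],3))
f=env.grab_frame("wrist"); save(f,"pl2")
E
```

```text
[0.565  0.3688 0.0203]
wrist sees [0.5707 0.3729 0.0129]
down False (24.4, 0.78, 0.0, array([ 0.571,  0.373, -0.027]), array([-0.3, -0.7,  0.3]))
grip (24.8, 0.659, 20.0, array([ 0.571,  0.373, -0.027]), array([-0.9, -0.3,  2.1]))
lift (26.3, 0.661, 20.0, array([0.57 , 0.373, 0.297]), array([ 0.5,  0.4, -0.5]))
over (27.7, 0.661, 20.0, array([ 0.593, -0.013,  0.299]), array([ 0.2, -0.2, -1.2]))
put True (29.5, 0.66, 20.0, array([ 0.592, -0.014, -0.022]), array([-0.2, -0.3,  3.9]))
(31.4, 0.762, 0.0, array([ 0.592, -0.014,  0.297]), array([ 1.2, -0.4, -0.7]))
wheel1 0.67 [0.572 0.48  0.015]
wheel1 0.62 [ 0.508 -0.033  0.022]
wheel1 0.56 [0.484 0.453 0.018]
wheel1 0.55 [0.657 0.435 0.016]
wheel1 0.43 [0.589 0.287 0.016]
jar1 0.76 [0.452 0.344 0.059]
jar1 0.71 [ 0.488 -0.416  0.051]
jar1 0.68 [ 0.564 -0.321  0.052]
jar1 0.68 [ 0.533 -0.031  0.007]
```

View pics/pl2.png

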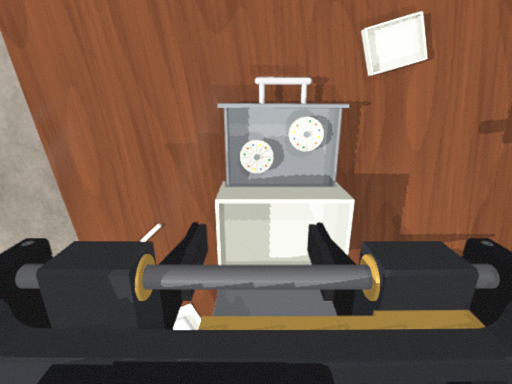

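```bash
python3 - <<'E'
from act import *
f=env.grab_frame("wrist")
for x,y,u,v in ((-.075,.105,351,198),(-.075,-.105,217,199)): print("rim",proj(f,cw(x,y,.104+TZ)),u,v)
if pick("jar1",[.448,.346],90,.013,.33,.75,25): place(0,0,.0565,.33,.6)
print(st())
m,f=look("jar1",cw(0,0,0),0,"top",.08); print(m,cw(0,0,0))
E
```

```text
rim [356.40140236 198.36730174] 351 198
rim [216.49028012 198.6338201 ] 217 199
wrist sees [0.4526 0.3486 0.0516]
down False (35.4, 0.755, 0.0, array([ 0.453,  0.349, -0.017]), array([-0.2, -0.1,  0.6]))
grip (36.0, 0.491, 24.9, array([ 0.453,  0.349, -0.018]), array([-0.6, -0.1,  1.8]))
lift (37.4, 0.486, 24.9, array([0.452, 0.348, 0.297]), array([-0.9, -0.7,  0. ]))
over (38.5, 0.491, 24.9, array([0.566, 0.12 , 0.298]), array([ 0.1,  1. , -1.2]))
put False (40.2, 0.489, 24.9, array([0.567, 0.119, 0.026]), array([ 0.2,  0.6, -0.7]))
(42.0, 0.6, 0.0, array([0.566, 0.119, 0.297]), array([-0.5,  0. , -0.2]))
[0.5571 0.1006 0.099 ] [ 0.5664  0.1192 -0.031 ]
```

```bash
python3 - <<'E'
from act import *
for g,(x,y) in (([.56,-.32],(-.042,-.05)),([.486,-.414],(-.042,.05))):
    m,f=look("jar1",g,0,"top",.06); print("top",m)
    if not pick("jar1",g if m is None else m[:2],90,.013,.22,.75,25): break
    if st()[1]<.4: break
    place(x,y,.0565,.22,.6); print(st())
p=env.read_state()["position"]; env.goto([.45,-.3,.3],[180,0,0])
t=env.grab_frame("top"); c=t["image"][110:250,90:320]; cv2.imwrite("pics/st.png",cv2.resize(c,None,fx=3.4,fy=3.4,interpolation=cv2.INTER_CUBIC)); print(st())
E
```

```text
top [ 0.563  -0.3197  0.0547]
wrist sees [ 0.5599 -0.3229  0.0509]
down False (46.0, 0.747, 0.0, array([ 0.561, -0.323, -0.017]), array([0.4, 0.2, 0.1]))
grip (46.6, 0.488, 25.0, array([ 0.56 , -0.323, -0.018]), array([-0.6, -1.1,  0.7]))
lift (47.6, 0.488, 25.0, array([ 0.559, -0.322,  0.187]), array([-0.6,  1.3, -1.2]))
over (49.0, 0.488, 25.0, array([0.61 , 0.07 , 0.189]), array([ 0.4, -0.1, -1.7]))
put False (50.2, 0.484, 25.0, array([0.61 , 0.071, 0.026]), array([ 0.4,  0.3, -0.4]))
(51.6, 0.599, 0.0, array([0.609, 0.07 , 0.187]), array([-0.3, -0.4, -0.3]))
top [ 0.4797 -0.3803  0.0497]
wrist sees [ 0.4762 -0.3829  0.057 ]
down False (55.6, 0.751, 0.0, array([ 0.477, -0.383, -0.017]), array([0.3, 0.2, 0.4]))
grip (56.1, 0.487, 24.9, array([ 0.476, -0.383, -0.018]), array([0.2, 0. , 1.9]))
lift (57.1, 0.493, 24.9, array([ 0.475, -0.382,  0.187]), array([-0.3, -0.1, -1.5]))
over (58.8, 0.487, 24.9, array([0.511, 0.084, 0.189]), array([-0.1, -0.1, -0.3]))
put False (60.0, 0.492, 24.9, array([0.511, 0.085, 0.026]), array([-0.2,  0.1, -0.7]))
(61.4, 0.598, 0.0, array([0.51 , 0.084, 0.188]), array([ 0.6, -1.1, -0.5]))
(63.5, 0.603, 0.0, array([ 0.45, -0.3 ,  0.3 ]), array([-0.6, -0. ,  0.1]))
```

View pics/st.png

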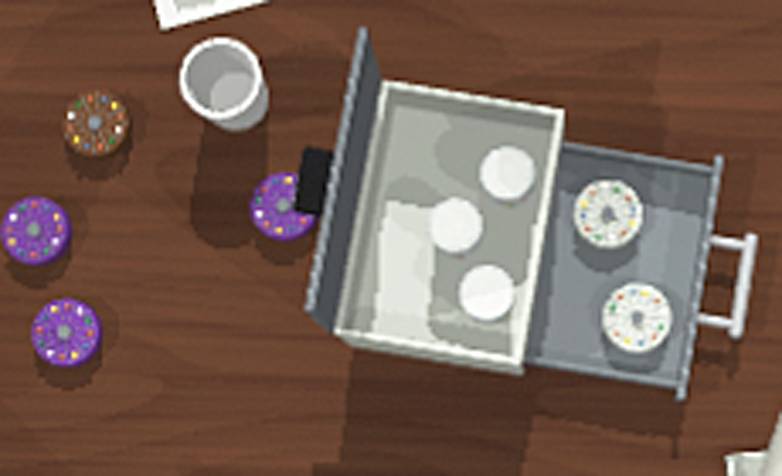

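```bash
python3 - <<'E'
from act import *
env.gripper_to(0)
a=cw(-.29,0,.15); o=ori(YAW+90,a); env.goto(a,o)
env.move_straight(cw(-.29,0,.010),rate=.2)
h=env.move_straight(cw(-.10,0,.010),rate=.06,force_limit=12)
s=st(); p=s[3]; x=(p[:2]-C)@[ca,sa]; y=(p[:2]-C)@[-sa,ca]; print(h,s,"caddy x",x,y)
E
```

```text
True (69.6, 0.006, 2.2, array([ 0.549, -0.005, -0.021]), array([ 1.3, -4.2,  1.5])) caddy x -0.12541211556720688 -0.00044863008987939596
```

```bash
python3 - <<'E'
from act import *
print("2nd push",env.move_straight(cw(-.115,0,.010),rate=.03,force_limit=15),(np.array(env.read_state()["position"][:2])-C)@[ca,sa])
env.move_straight(cw(-.16,0,.010),rate=.15); env.move_straight(cw(-.16,0,.36),rate=.3)
a=cw(.14,0,.36); o=ori(YAW+90,a); env.goto(a,o)
env.move_straight(cw(.14,0,.235),rate=.25)
r=.122
for th in np.radians(np.arange(96,-1,-8)):
    c,s=np.cos(th),np.sin(th)
    x=.075-r*c+.006*s+.0095; z=.104+r*s+.006*c
    if env.move_straight(cw(x,0,z),rate=.12,force_limit=25): print("stop",np.degrees(th),st()); break
print(st())
print(env.move_straight(cw(x,0,.095),rate=.03,force_limit=12),st())
env.move_straight(cw(x,0,.25),rate=.25); env.goto([.45,-.3,.3],[180,0,0])
t=env.grab_frame("top"); c=t["image"][110:250,90:320]; cv2.imwrite("pics/sh.png",cv2.resize(c,None,fx=3.4,fy=3.4,interpolation=cv2.INTER_CUBIC))
for g in (t,env.grab_frame("side")):
  for n in ("lock_grip","lid_edge","drawer_bar"): 
    R0=env.search_frame(g,n); print(n,[(round(q["score"],2),np.round(q["xyz"],3)) for q in R0[:2]])
print(cw(0,0,.132+TZ),cw(-.075,0,.11+TZ),cw(-.11,0,.022+TZ))
E
```

```text
2nd push True -0.12529692995941208
(77.3, 0.004, 0.0, array([0.561, 0.082, 0.08 ]), array([-0.2, -0.5,  0.5]))
True (77.5, 0.005, 2.0, array([0.561, 0.082, 0.079]), array([-0.1,  1.1,  4.3]))
lock_grip [(0.71, array([0.568, 0.115, 0.126]))]
lid_edge [(0.72, array([0.569, 0.115, 0.105]))]
drawer_bar [(0.46, array([0.556, 0.014, 0.024]))]
lock_grip [(0.46, array([0.562, 0.12 , 0.126]))]
lid_edge [(0.97, array([0.555, 0.132, 0.109]))]
drawer_bar [(0.24, array([0.552, 0.13 , 0.11 ]))]
[0.5664 0.1192 0.132 ] [0.55572874 0.04496305 0.11      ] [0.55074882 0.01031914 0.022     ]
```

View pics/sh.png

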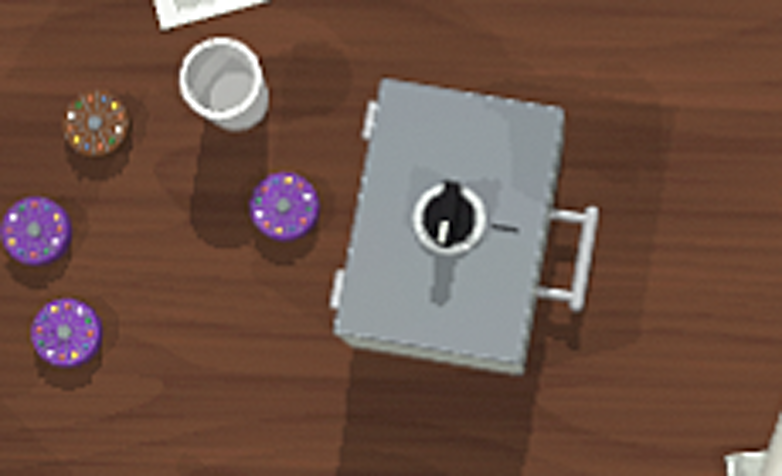

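```bash
python3 - <<'E'
from act import *
env.gripper_to(.5)
a=cw(0,0,.24); best=None
for k in (90,-90):
    y=(YAW+k+180)%360-180
    q0=env.inverse_kinematics(a,[180,0,y])
    if q0 is None: continue
    for e in (80,-280):
        pass
    env_ok=abs(q0[5]+78)<170 and abs(q0[5]-78)<170
    print(y,np.round(q0,1),env_ok)
    if best is None or abs(q0[5])<best[0]: best=(abs(q0[5]),[180,0,y],q0)
o=best[1]; env.goto(a,o)
print(env.move_straight(cw(0,0,.117),rate=.1,force_limit=8),st())
env.gripper_to(0,40); print(st())
q=np.array(env.read_state()["joint_positions"]); p=list(env.read_state()["position"])
q2=np.array(env.inverse_kinematics(p,[180,0,o[2]-15])); sg=np.sign(q2[5]-q[5]); print("dq for cw 15",np.round(q2-q,1))
for d in (15,30,45,60,70,78):
    j=q.copy(); j[5]+=sg*d; env.set_joints(list(j)); s=env.read_state(); print(d,round(s["tool_rot"][2],1),round(s["opening"],3),np.round(s["wrist_torque"],2))
f=env.gripper_to(.5); env.dwell(.3)
env.move_straight(cw(0,0,.25),rate=.2); env.goto([.45,-.3,.3],[180,0,0]); print(st())
t=env.grab_frame("top"); c=t["image"][110:300,90:450]; cv2.imwrite("pics/lk.png",cv2.resize(c,None,fx=2.2,fy=2.2,interpolation=cv2.INTER_CUBIC))
E
```

```text
171.82 [  27.9   16.9   -4.7   -0.   -68.5 -126.1] False
-8.180000000000007 [ 27.9  16.9  -4.7   0.  -68.5  53.9] True
True (84.5, 0.501, 3.1, array([0.566, 0.119, 0.089]), array([-2.6,  0.3,  6.6]))
(85.1, 0.156, 41.1, array([0.567, 0.12 , 0.089]), array([-1. ,  4.6,  5.5]))
dq for cw 15 [  0.    0.    0.1   0.   -0.1 -15.1]
15 -22.9 0.159 [0.97 0.42 0.11]
30 -38.0 0.154 [1.4  0.34 0.06]
45 -53.0 0.157 [ 1.66  0.11 -0.01]
60 -68.0 0.155 [ 1.78 -0.24 -0.16]
70 -78.0 0.157 [ 1.83 -0.48 -0.11]
78 -86.0 0.154 [ 1.83 -0.72 -0.15]
(91.0, 0.498, 0.0, array([ 0.45, -0.3 ,  0.3 ]), array([ 0.7, -0.5,  0.1]))
```

View pics/lk.png

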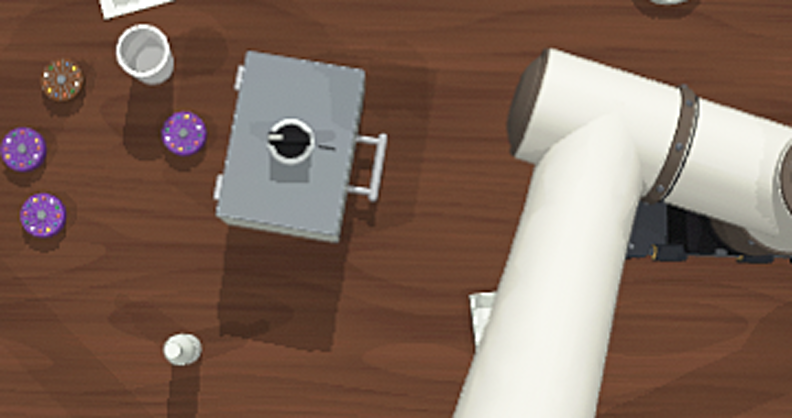

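The pointer on the lock bar at about (280,137) has swung from pointing down to pointing left, which is about 80° clockwise. The lid is flat and the drawer is home. The bystanders and look-alikes in view stand where they were, and the arm hides part of the sorter.

```bash
python3 -c "
from h import *
print(env.close_job())"
```

```text
the job is handed in; nothing more can be done
None
```

The job is handed in at about 91 s of the 208 s limit: three jars in the tray, both white wheels in the drawer, drawer and lid shut, and the lock turned clockwise and staying over.

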